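# Open the pulley drawer, then hold the belt tensioner off against its spring

### The job

A colleague is about to change a pulley on the uncovered lapping machine: first pull the top drawer of the small grey cabinet all the way open so that the spare pulleys can be reached. Then take the machine's spring-loaded tensioner arm by the upright steel pin at its end, swing it away from the two pulleys, towards the front edge of the machine, until it is against its stop, and hold it there: finish still holding the pin at the stop with the fingers, without letting go. Leave the drawer open and the other things on the bench where they are.

Things in the scene. Friction and masses are not known exactly. Their poses are not given: they have to be found in the camera images.
- cabinet: small grey steel cabinet fixed to the bench, 170 deep (x), 200 wide (y), 170 high, two drawers one over the other; origin: centre of its underside; its own -x axis points out of the drawer fronts, its z is up. It stands on one side of the bench (left or right of the robot) with the lapping machine on the other, turned by up to 0.25 rad
- cabinet_drawer0 (a joint): top drawer's travel in m: 0 shut, grows as it slides out along the cabinet's -x, 0.1096 fully out (hard stop); starts shut or up to 20 mm out; light sliding friction (1 N and a damping of 4 N per m/s); it stays where left. The lower drawer is not needed
- cabinet_drawer0_handle (a point): middle of the top drawer's handle: a level round steel bar, 11 thick, 100 long along the cabinet's y, 132 above the bench (38 below the cabinet's top), its centre 35 in front of the drawer's face (29.5 free behind it), on two posts 42 either side of the middle; moves with the drawer, has the cabinet's axes
- machine: uncovered lapping machine, fixed: grey base plate 250 (x) by 260 (y) by 16 high; along its rear two grooved aluminium pulleys (60 and 92 wide, tops at most 84 above the bench), in front of them the tensioner. Origin on the bench under the middle of the rear (+x) edge; own -x points to its front edge, z up; turned by up to 0.3 rad. Only the finger pin stands higher than 86
- tensioner_pivot (a point): on the vertical axis of the tensioner arm, on top of the round pivot body with its coil spring, at the mid-height of the arm bar, 64 above the bench (machine frame: -140, -85); has the machine's axes
- tension_arm (a joint): tensioner arm's angle about the vertical through tensioner_pivot, rad: 0 at rest (arm points 70 degrees counter-clockwise, seen from above, from the machine's +x, roller near the pulleys); grows counter-clockwise, to the front, up to 1.1 at the hard stop (upright steel post on the base). A coil spring drives it back to 0: 5 N at the pin at rest, 8.3 N at the stop; let go, it snaps back
- tension_pin: upright round steel finger pin, 14 in diameter, 55 long, on the arm's end 110 from the pivot axis, above a black roller 32 wide (roller's top 85 above the bench); origin: centre of the pin's lower end, 85 above the bench; its top is 140 above the bench; z up; it swings with the arm and turns freely about its own axis, like a roller handle
- jar_cup: bystander: small glass cup, 44 wide, 60 high, on the rear of the cabinet's top; origin under its centre
- bushing: bystander: brass bushing, 32 outside, 18 high, on the front left of the machine's base plate; origin under its centre
- dish: bystander: white bowl, 84 wide, 20 high, between cabinet and machine, farthest from the robot; origin under its centre
- hammer: bystander: small hammer, 220 long, lying near the robot on its right; origin under its middle
- brush: bystander: wooden bench brush, 180 long, lying near the robot on its left; origin under its middle
- polish: bystander: amber bottle, 52 wide, 130 high, between cabinet and machine; origin under its centre
- loupe: bystander: black eye loupe, 34 wide, 32 high, between cabinet and machine; origin under its centre

How it is judged:
By the outcome, as a careful person would: the job done as asked, in the order asked, and still so for the second after the job is handed in, while the arm keeps its last pose, push and grip.
It also fails if it takes over 51 s, if anything falls off the work surface, if the arm or the gripper's body presses on something with over 40 N, if the wrist force passes 120 N, or if a joint passes its speed limit or range.

### The arm

A 6-joint arm with a two-finger parallel gripper is mounted at the origin on the work surface. World frame = base frame: x ahead of the robot, y to its left, z up, the work surface at z = 0. Lengths are in mm, angles in rad, forces in N, time in s.
With the tool pointing down it reaches from about 325 to 925 mm from the base axis. Payload 3.1 kg.
Tool frame: the origin (TCP) lies midway between the tips of the shut fingers; the grasp point (between the pads) lies arm.grasp_offset behind it (arm.grasp_offset is the distance from the TCP to the grasp point, in mm); z points along the fingers, y is the line along which they close (so a half turn about z gives the same grasp; the last joint's range is limited). The gripper opens to 85 mm and grips with 20 to 120 N. Pads are 22 mm wide; open, the fingers measure 114 mm over their backs; the gripper's body (76 mm by 85 mm) begins 54 mm behind the grasp point. The pads swing forward as they close: fully open they stand 13 mm farther back than shut.
Start: joints at [1.159, 0.217, 1.613, -0, 1.311, -0.112], TCP at [184.562, 597.14, 231.3] pointing down, gripper open.
Joint ranges: [-2.75, 2.75], [-0.78, 2.1], [0.31, 2.55], [-1.13, 4.27], [0.13, 2.63], [-2.58, 2.58]. Speed limits (rad/s): [2.79, 2.79, 3.14, 3.14, 3.14, 3.14].

### API

Orientations are given as a rotation vector (axis times angle).
In Python, from cell import monitor, cams, order, arm gives the robot as it stands.
- The arm moves only by the shell command python3 -m pendant 'ROWS'. ROWS is JSON, a list of rows, each a list of 3 entries, a list of its own where there are three numbers: the shift along the tool's x, y, z normalised to -1 to 1, where 1 is 0.025 m, then the turn, a rotation vector about the tool's x, y, z normalised to -1 to 1, where 1 is 5 degrees, then the closure, from -1 (fully open) to 1 (shut). In form: [[[tx, ty, tz], [wx, wy, wz], grip], ...]. A call has 1 to 8 rows; each row shifts and turns the commanded pose from where the row before left it, along the tool's axes as they then stand; what a row does not reach is not made up. A row lasts 1/8 s, in which the tool goes at most 62.5 mm and 10.7 degrees, less where a joint would pass 70% of its speed; a pose out of reach is approached as far as the arm can. A call with a number of a shift or a turn outside -1 to 1 is refused whole. A call with a gripper value outside its range is refused whole. The fingers move at their own pace and stop on an object; the grip force is fixed at half the most. Time passes only in rows, so rows that do not move let the fingers close. It gives the time, the measured TCP pose, the force, the opening and the grip force at its end, in the units of the state.
- monitor.read_state(): the state, without advancing time (a new reading comes with each control period).
- cams.snapshot(name): name is "scene" or "side" or "wrist"; returns a dict with "pixels" (400x640x3 uint8, red, green, blue), "fov_y" (degrees; the focal length in pixels is half the picture's height over the tangent of half this angle, whatever the lens; pixels are square), "cx", "cy" (the principal point, pixels), "R" (3x3) and "t" (3): a world point X has camera coordinates R X + t; the wrist camera has in their place "tool_from_camera" (4x4, takes a point from camera to tool coordinates, whose origin is the TCP and whose axes are the flange's). Camera axes: x right, y down, z forward; pixel columns grow to the right and rows downward; lengths in mm; the calibration is good to about 2 mm. A picture is of the moment at which its call begins: read the wrist's pose just before it. There is no depth.
- order.close_job(): hands the job in; it is judged then, once.
The state is a dict: "time_s": time; "joint_pos": joint angles; "qd": joint speeds; "tau": joint torques, N m; "ee_pos": TCP position; "tcp_rot": TCP orientation; "contact_force": force on the tool from outside, world axes, zero at the start; "wrist_torque": the same for the moment, N m; "grip_width": finger opening in mm; "gripper_force": force on a finger pad.
Only numpy, scipy, OpenCV 4.12 (cv2) and the standard library are available. Lean on these libraries where they do the work, as an engineer would, in place of code of your own. Each camera call takes 0.05 s, during which the arm holds its last target. There are 200 camera calls.

## Working session

There is one attempt and no reset: what is moved stays moved. The work goes in short steps, Python scripts to look and compute and a shell command to move; the robot and the scene stay as the last step left them, time stands still between calls to the robot, and variables do not carry over. Pictures are saved under pics/ and viewed, at most 10 in all, crops included, and the job is handed in when it is done.

```bash
mkdir -p pics; cat > h.py <<'E'
import numpy as np, cv2, json
from cell import monitor, cams, order, arm
from scipy.spatial.transform import Rotation as Ro
def snap(n,f):
    st=monitor.read_state(); s=cams.snapshot(n)
    cv2.imwrite(f,s["pixels"][...,::-1])
    d={k:np.array(v).tolist() for k,v in s.items() if k!="pixels"}
    d["ee"]=np.array(st["ee_pos"]).tolist(); d["rot"]=np.array(st["tcp_rot"]).tolist()
    json.dump(d,open(f+".json","w")); return s
def ray(f,u,v):
    d=json.load(open(f+".json")); F=200/np.tan(np.radians(d["fov_y"])/2)
    r=np.array([(u-d["cx"])/F,(v-d["cy"])/F,1])
    if "R" in d and d.get("R") is not None:
        R=np.array(d["R"]);t=np.array(d["t"]); return -R.T@t, R.T@r
    T=np.array(d["tool_from_camera"]); W=Ro.from_rotvec(d["rot"]).as_matrix()
    return W@T[:3,3]+np.array(d["ee"]), W@T[:3,:3]@r
def atz(f,u,v,z):
    o,r=ray(f,u,v); return o+r*(z-o[2])/r[2]
E
python3 - <<'E'
from h import *
for n in("scene","side","wrist"): s=snap(n,f"pics/{n}0.png"); print(n,{k:np.round(v,3).tolist() for k,v in s.items() if k!="pixels"})
st=monitor.read_state(); print(st, arm.grasp_offset)
E
```

```text
scene {'fov_y': 57.303, 'cx': 321.373, 'cy': 197.892, 'R': [[0.521, 0.853, -0.02], [0.605, -0.386, -0.696], [-0.602, 0.35, -0.718]], 't': [-300.31, -202.863, 1301.172]}
side {'fov_y': 46.165, 'cx': 310.238, 'cy': 196.085, 'R': [[0.909, -0.418, -0.014], [-0.27, -0.562, -0.782], [0.319, 0.714, -0.623]], 't': [-466.488, 266.934, 1047.192]}
wrist {'fov_y': 67.248, 'cx': 321.314, 'cy': 197.122, 'tool_from_camera': [[-0.001, -0.947, -0.32, 80.788], [1.0, -0.001, 0.001, -1.7], [-0.001, -0.32, 0.947, -141.777], [0.0, 0.0, 0.0, 1.0]]}
{'time_s': 0.15, 'joint_pos': array([ 1.15879022e+00,  2.17610469e-01,  1.61458520e+00, -1.29482954e-05,
        1.31127738e+00, -1.12209759e-01]), 'qd': array([-0.00027996, -0.00154811, -0.00448169,  0.00020775, -0.00026573,
       -0.00061434]), 'tau': array([ 3.59317537e-04, -3.97452879e+01, -3.04415596e+01, -2.08721708e-04,
        5.87748567e-03, -9.62314260e-06]), 'ee_pos': array([184.31508712, 596.5504783 , 230.23960311]), 'tcp_rot': array([-4.69081102e-01, -3.10589341e+00,  2.85749876e-03]), 'contact_force': array([-0.60762807,  0.18054058, -0.2946629 ]), 'wrist_torque': array([-0.00554063, -0.02542447,  0.02936425]), 'gripper_force': 0.0, 'grip_width': 85.18980917851815} 18.700000000000003
```

View pics/scene0.png

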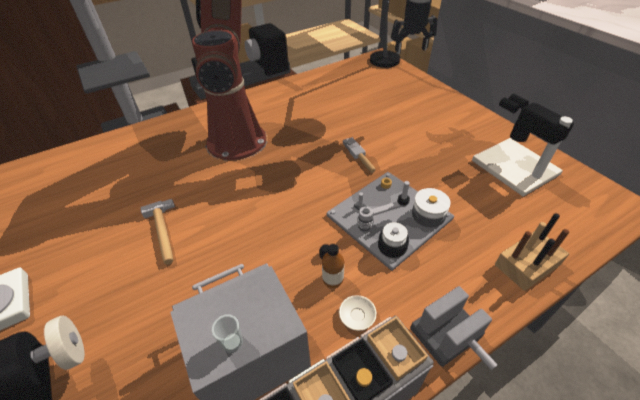

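View pics/side0.png

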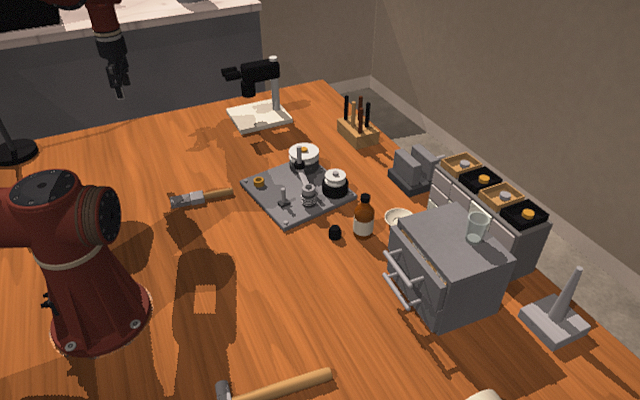

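The scene view shows the cabinet on the right, with its handle at about (196,286)–(242,269). The machine is on the left, with the roller and pin at about (404,190). I'll zoom in on both.

```bash
python3 - <<'E'
import cv2,numpy as np
a=cv2.imread("pics/scene0.png");b=cv2.imread("pics/side0.png")
def c(i,x,y,w,h,s): return cv2.resize(i[y:y+h,x:x+w],None,fx=s,fy=s,interpolation=cv2.INTER_CUBIC)
A=np.hstack([c(a,170,255,133,100,3),c(b,375,195,133,100,3)])
B=np.hstack([c(a,325,165,133,100,3),c(b,235,135,133,100,3)])
cv2.imwrite("pics/crop.png",np.vstack([A,B]))
E
```

```text
(no output)
```

View pics/crop.png

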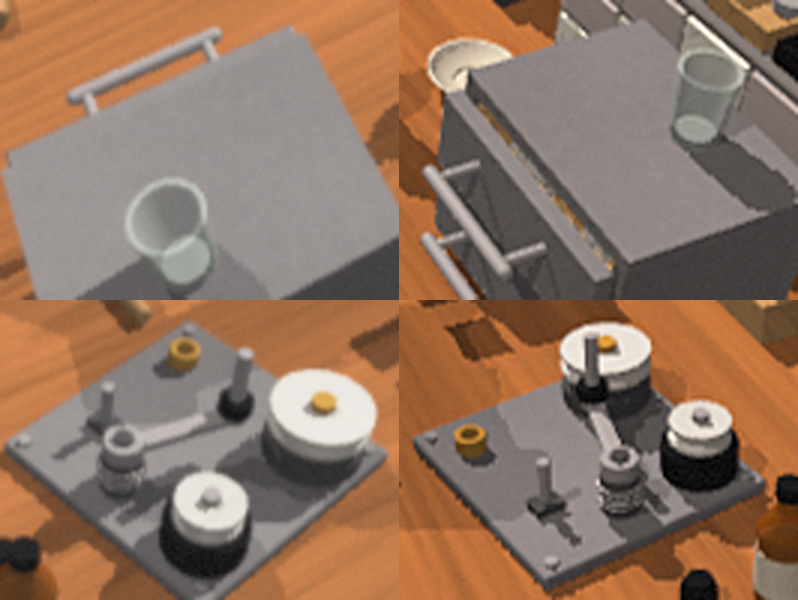

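```bash
python3 - <<'E'
from h import *
S,D="pics/scene0.png","pics/side0.png"
def tri(p,q):
    (a,r),(b,s)=ray(S,*p),ray(D,*q)
    r/=np.linalg.norm(r); s/=np.linalg.norm(s)
    k=np.linalg.lstsq(np.c_[r,-s],b-a,rcond=None)[0]
    P,Q=a+r*k[0],b+s*k[1]; return (P+Q)/2,np.linalg.norm(P-Q)
for n,p,q,z in [("h+y",(242.3,266),(384.7,252.3),132),("h-y",(194.3,287.3),(410.3,285),132),("pintop",(407,182.7),(299.3,147.3),140),("pivot",(365.5,311/3+165-103.7+47),(308.5,187),82)]:
    print(n,*[np.round(x,1) for x in tri(p,q)],np.round(atz(S,*p,z),1),np.round(atz(D,*q,z),1))
for p in [(387.7,173.7),(326.7,212.7),(391.7,266),(453.3,216.7)]: print(atz(S,*p,16).round(1))
for p in [(240.3,180.7),(284.7,229),(357,195)]: print(atz(D,*p,16).round(1))
# loupe, bottle
print("loupe",atz(D,335,228,32).round(0),"bottle",atz(D,366,197,130).round(0), "hammer",atz(S,158,205,25).round(0))
E
```

```text
h+y [ 595.4 -206.1  130.8] 3.4 [ 595.  -204.8  132. ] [ 595.  -208.9  132. ]
h-y [ 591.9 -308.4  133.2] 1.6 [ 590.5 -307.8  132. ] [ 592.8 -308.4  132. ]
pintop [593.1 246.9 139. ] 6.2 [591.3 249.8 140. ] [592.1 240.2 140. ]
pivot [572.5 138.2  76.7] 1.1 [575.7 135.7  82. ] [569.8 131.1  82. ]
[437.6 327.5  16. ]
[473.9  80.6  16. ]
[710.  122.8  16. ]
[674.3 368.5  16. ]
[433.  327.2  16. ]
[472.3  71.3  16. ]
[714.4 115.2  16. ]
loupe [586.   2.  32.] bottle [655. -25. 130.] hammer [ 195. -318.   25.]
```

```bash
python3 -m pendant '[[[0,0,0],[0,0,1],0.3],[[0,0,0],[0,0,1],0.3],[[0,0,0],[0,0,1],0.3],[[0,0,0],[0,0,1],0.3],[[0,0,0],[0,0,1],0.3],[[0,0,0],[0,0,1],0.3],[[0,0,0],[0,0,1],0.3],[[0,0,0],[0,0,1],0.3]]'
python3 -m pendant '[[[0,0,0],[0,0,1],0.3],[[0,0,0],[0,0,1],0.3],[[0,0,0],[0,0,1],0.3],[[0,0,0],[0,0,1],0.3],[[0,0,0],[0,0,1],0.3],[[0,0,0],[0,0,1],0.3],[[0,0,0],[0,0,1],0.3],[[-0.9,0.43,0],[0,0,0],0.3]]'
```

```text
time_s: 1.15
ee_pos: [184.4, 596.8, 230.7]
tcp_rot: [1.507, 2.756, -0.002]
contact_force: [0.4, -0.6, 0.4]
grip_width: 29.6
gripper_force: 0.0
time_s: 2.15
ee_pos: [194.0, 574.6, 230.8]
tcp_rot: [-2.262, -2.18, 0.001]
contact_force: [-0.9, -0.1, 0.4]
grip_width: 30.2
gripper_force: 0.0
```

```bash
for i in 1; do python3 -m pendant '[[[-1,0.48,0],[0,0,0],0.3],[[-1,0.48,0],[0,0,0],0.3],[[-1,0.48,0],[0,0,0],0.3],[[-1,0.48,0],[0,0,0],0.3],[[-1,0.48,0],[0,0,0],0.3],[[-1,0.48,0],[0,0,0],0.3],[[-1,0.48,0],[0,0,0],0.3],[[-1,0.48,0],[0,0,0],0.3]]' 
python3 -m pendant '[[[-1,0.48,0],[0,0,0],0.3],[[-1,0.48,0],[0,0,0],0.3],[[-1,0.48,0],[0,0,0],0.3],[[-1,0.48,0],[0,0,0],0.3],[[-1,0.48,0],[0,0,0],0.3],[[-1,0.48,0],[0,0,0],0.3],[[-1,0.48,0],[0,0,0],0.3],[[-1,0.48,0],[0,0,0],0.3]]' 
python3 -m pendant '[[[-1,0.48,0],[0,0,0],0.3],[[-1,0.48,0],[0,0,0],0.3],[[-1,0.48,0],[0,0,0],0.3],[[-1,0.48,0],[0,0,0],0.3],[[-1,0.48,0],[0,0,0],0.3],[[-1,0.48,0],[0,0,0],0.3],[[-1,0.48,0],[0,0,0],0.3],[[-1,0.48,0],[0,0,0],0.3]]'; done
```

```text
time_s: 3.15
ee_pos: [282.8, 369.7, 231.0]
tcp_rot: [2.263, 2.179, -0.001]
contact_force: [0.3, -0.3, 0.2]
grip_width: 29.7
gripper_force: 0.0
time_s: 4.15
ee_pos: [371.1, 166.3, 231.0]
tcp_rot: [-2.263, -2.179, 0.0]
contact_force: [-0.0, -0.0, -1.0]
grip_width: 29.7
gripper_force: 0.0
time_s: 5.15
ee_pos: [459.5, -37.1, 231.0]
tcp_rot: [-2.263, -2.178, 0.0]
contact_force: [-0.5, 0.4, -0.2]
grip_width: 29.8
gripper_force: 0.0
```

```bash
python3 -m pendant '[[[-1,0.63,0],[0,0,0],0.3],[[-1,0.63,0],[0,0,0],0.3],[[-1,0.63,0],[0,0,0],0.3],[[-1,0.63,0],[0,0,0],0.3],[[-1,0.63,0],[0,0,0],0.3],[[-1,0.63,0],[0,0,0],0.3],[[-1,0.63,0],[0,0,0],0.3],[[0,0,0],[0,0,0],0.3]]' 
python3 - <<'E'
from h import *
snap("wrist","pics/w1.png")
E
```

```text
time_s: 6.15
ee_pos: [563.3, -216.8, 230.7]
tcp_rot: [-2.265, -2.176, 0.001]
contact_force: [-1.1, 0.7, -0.7]
grip_width: 29.7
gripper_force: 0.0
```

View pics/w1.png

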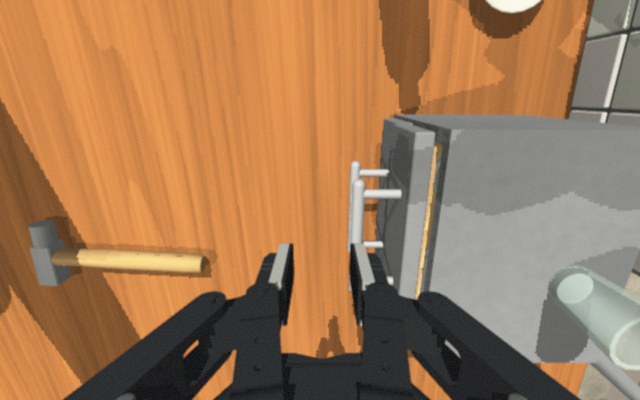

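The wrist view shows the upper bar vertical at column 358. Its +y end is near (359,181), with one post at (385,193).

```bash
python3 - <<'E'
from h import *
for p in [(359,181),(357.5,240),(390,193),(433,125)]: print(atz("pics/w1.png",*p,132 if p[0]<400 else 168).round(1))
E
```

```text
[ 596.  -204.7  132. ]
[ 594.7 -258.9  132. ]
[ 622.1 -216.2  132. ]
[ 640.9 -157.9  168. ]
```

```bash
python3 -m pendant '[[[-0.78,0.66,0],[0,0,0],0.4],[[-0.78,0.66,0],[0,0,0],0.4],[[0,0,0],[0,0,0],0.4],[[0,0,0],[0,0,0],0.4]]' 
python3 -m pendant '[[[0,0,0.8],[0,0,0],0.4],[[0,0,0.8],[0,0,0],0.4],[[0,0,0],[0,0,0],0.4]]'
```

```text
time_s: 6.7
ee_pos: [593.7, -254.2, 230.9]
tcp_rot: [-2.261, -2.178, 0.0]
contact_force: [-0.0, 0.1, -0.2]
grip_width: 25.7
gripper_force: 0.0
time_s: 7.08
ee_pos: [591.9, -253.9, 187.0]
tcp_rot: [-2.258, -2.174, 0.003]
contact_force: [0.1, 0.4, -0.1]
grip_width: 25.3
gripper_force: 0.0
```

```bash
python3 -m pendant '[[[0,0.08,0],[0,0,0],0.4],[[0,0,0.9],[0,0,0],0.4],[[0,0,0.9],[0,0,0],0.4],[[0,0,0.9],[0,0,0],0.4],[[0,0,0],[0,0,0],0.4]]' 
python3 -m pendant '[[[0,0,0],[0,0,0],1],[[0,0,0],[0,0,0],1],[[0,0,0],[0,0,0],1],[[0,0,0],[0,0,0],1]]'
```

```text
time_s: 7.7
ee_pos: [595.4, -255.0, 122.2]
tcp_rot: [-2.261, -2.176, 0.002]
contact_force: [-0.2, -0.2, -0.0]
grip_width: 25.9
gripper_force: 0.0
time_s: 8.2
ee_pos: [597.1, -255.9, 124.9]
tcp_rot: [2.262, 2.178, 0.001]
contact_force: [-0.6, 0.7, 1.1]
grip_width: 8.2
gripper_force: 58.7
```

```bash
python3 -m pendant '[[[0,0,0],[0,0,0],0.4],[[0,0,0],[0,0,0],0.4],[[0,0,0.35],[0,0,0],0.4],[[0,0,0],[0,0,0],0.4]]' 
python3 -m pendant '[[[0,0,0],[0,0,0],1],[[0,0,0],[0,0,0],1],[[0,0,0],[0,0,0],1],[[0,0,0],[0,0,0],1]]'
```

```text
time_s: 8.7
ee_pos: [596.8, -255.9, 115.2]
tcp_rot: [2.263, 2.178, 0.0]
contact_force: [-0.5, -1.0, 1.7]
grip_width: 25.4
gripper_force: 0.3
time_s: 9.2
ee_pos: [596.3, -255.5, 114.7]
tcp_rot: [-2.263, -2.179, 0.0]
contact_force: [0.6, 0.4, -0.6]
grip_width: 8.8
gripper_force: 58.4
```

```bash
python3 -m pendant '[[[0,-0.3,0],[0,0,0],1],[[0,-0.6,0],[0,0,0],1],[[0,-0.6,0],[0,0,0],1],[[0,-0.6,0],[0,0,0],1],[[0,-0.6,0],[0,0,0],1],[[0,-0.3,0],[0,0,0],1],[[0,-0.2,0],[0,0,0],1],[[0,0,0],[0,0,0],1]]' 
python3 -m pendant '[[[0,-0.15,0],[0,0,0],1],[[0,-0.15,0],[0,0,0],1],[[0,-0.15,0],[0,0,0],1],[[0,0,0],[0,0,0],1]]'
```

```text
time_s: 10.2
ee_pos: [515.6, -252.0, 114.8]
tcp_rot: [-2.262, -2.177, 0.001]
contact_force: [-1.4, 3.6, -1.2]
grip_width: 8.6
gripper_force: 59.2
time_s: 10.7
ee_pos: [504.6, -251.6, 114.8]
tcp_rot: [-2.262, -2.177, 0.0]
contact_force: [-0.8, 5.2, -2.2]
grip_width: 9.0
gripper_force: 59.1
```

```bash
python3 -m pendant '[[[0,-0.15,0],[0,0,0],1],[[0,-0.15,0],[0,0,0],1],[[0,0,0],[0,0,0],1]]'; python3 -m pendant '[[[0,-0.15,0],[0,0,0],1],[[0,-0.15,0],[0,0,0],1],[[0,0,0],[0,0,0],1]]'
```

```text
time_s: 11.08
ee_pos: [497.1, -251.2, 114.7]
tcp_rot: [-2.262, -2.177, 0.0]
contact_force: [0.1, 4.9, -2.2]
grip_width: 8.8
gripper_force: 59.1
time_s: 11.45
ee_pos: [489.6, -250.9, 114.8]
tcp_rot: [-2.262, -2.177, -0.0]
contact_force: [-0.3, 4.4, -2.4]
grip_width: 9.1
gripper_force: 59.1
```

```bash
python3 -m pendant '[[[0,-0.12,0],[0,0,0],1],[[0,-0.12,0],[0,0,0],1],[[0,0,0],[0,0,0],1]]'; python3 - <<'E'
from h import *
snap("side","pics/s2.png"); s=snap("scene","pics/sc2.png")
a=cv2.imread("pics/s2.png")[130:360,260:560]; b=cv2.imread("pics/sc2.png")[200:400,110:370]
a=cv2.resize(a,(400,307)); b=cv2.resize(b,(400,308))
cv2.imwrite("pics/c2.png",np.hstack([a[:307],b[:307]]))
E
```

```text
time_s: 11.82
ee_pos: [488.1, -250.9, 114.8]
tcp_rot: [2.26, 2.173, 0.011]
contact_force: [11.7, 4.8, -11.0]
grip_width: 8.6
gripper_force: 58.5
```

View pics/c2.png

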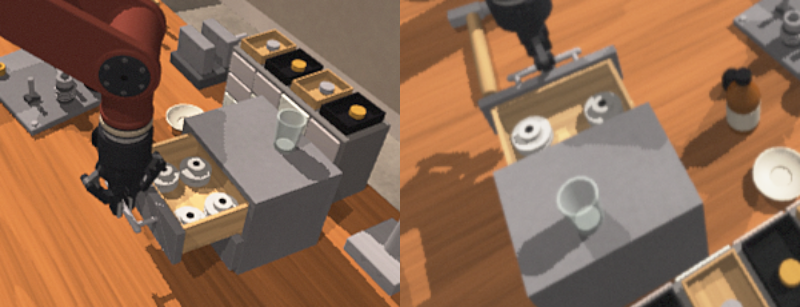

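Force of 11.7 N at 108 mm of travel shows the drawer is at its stop, and the pictures show it fully out. I'll release it and go to the pin.

```bash
python3 -m pendant '[[[0,0.12,0],[0,0,0],1],[[0,0,0],[0,0,0],0.4],[[0,0,0],[0,0,0],0.4],[[0,0,0],[0,0,0],0.4]]'; python3 -m pendant '[[[0,0,-0.9],[0,0,0],0.4],[[0,0,-0.9],[0,0,0],0.4],[[0,0,-0.9],[0,0,-1],0.4],[[0,0,-0.9],[0,0,-1],0.4],[[0,0,-0.9],[0,0,-1],-0.2],[[0,0,0],[0,0,-1],-0.2],[[0,0,0],[0,0,-1],-0.2],[[0,0,0],[0,0,-1],-0.2]]'
python3 -m pendant '[[[0.98,0.81,0],[0,0,0],-0.2],[[0.98,0.81,0],[0,0,0],-0.2],[[0.98,0.81,0],[0,0,0],-0.2],[[0.98,0.81,0],[0,0,0],-0.2],[[0.98,0.81,0],[0,0,0],-0.2],[[0.98,0.81,0],[0,0,0],-0.2],[[0.98,0.81,0],[0,0,0],-0.2]]'
python3 -m pendant '[[[0.98,0.81,0],[0,0,0],-0.2],[[0.98,0.81,0],[0,0,0],-0.2],[[0.98,0.81,0],[0,0,0],-0.2],[[0.98,0.81,0],[0,0,0],-0.2],[[0.98,0.81,0],[0,0,0],-0.2],[[0,0,0],[0,0,0],-0.2],[[0,0,0],[0,0,0],-0.2]]'
python3 - <<'E'
from h import *
snap("wrist","pics/w3.png")
E
```

```text
time_s: 12.42
ee_pos: [487.7, -252.6, 115.9]
tcp_rot: [2.262, 2.177, -0.001]
contact_force: [0.8, 0.2, -1.0]
grip_width: 25.8
gripper_force: 0.0
time_s: 13.42
ee_pos: [487.3, -252.1, 228.1]
tcp_rot: [1.618, 2.691, -0.001]
contact_force: [-0.2, -0.0, 0.5]
grip_width: 51.2
gripper_force: 0.0
time_s: 14.3
ee_pos: [533.0, -33.1, 228.1]
tcp_rot: [1.622, 2.689, -0.0]
contact_force: [0.7, 0.3, 0.1]
grip_width: 51.4
gripper_force: 0.0
time_s: 15.18
ee_pos: [565.0, 121.3, 227.7]
tcp_rot: [1.622, 2.69, -0.001]
contact_force: [-0.0, -0.3, 0.7]
grip_width: 51.1
gripper_force: 0.0
```

View pics/w3.png

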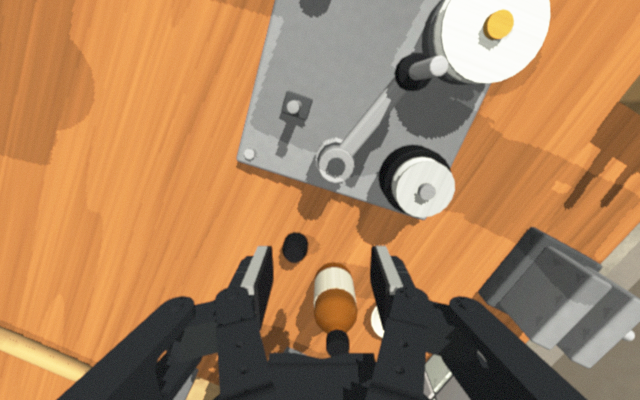

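The wrist view shows the pin top at (439,65), its base and roller at about (412,72), the pivot at (336,160) and the stop post at (293,106).

```bash
python3 - <<'E'
from h import *
f="pics/w3.png"
for n,u,v,z in [("pintop",439,66,140),("pinbase",414,72,85),("pivot",337,159,76),("post",293,104,80),("fr corner",239,161,16)]: print(n,atz(f,u,v,z).round(1))
E
```

```text
pintop [591.5 248.  140. ]
pinbase [590.3 247.2  85. ]
pivot [569.  146.8  76. ]
post [508.  173.5  80. ]
fr corner [475.3  81.   16. ]
```

```bash
python3 -m pendant '[[[0.8,0.66,0],[0,0,0],-0.2],[[0.8,0.66,0],[0,0,0],-0.2],[[0.8,0.66,0],[0,0,0],-0.2],[[0.8,0.66,0],[0,0,0],-0.2],[[0.8,0.66,0],[0,0,0],-0.2],[[0,0,0.6],[0,0,0],-0.2],[[0,0,0.6],[0,0,0],-0.2],[[0,0,0],[0,0,0],-0.2]]'
python3 - <<'E'
from h import *
snap("wrist","pics/w4.png")
E
```

```text
time_s: 16.23
ee_pos: [589.3, 247.4, 194.2]
tcp_rot: [-1.622, -2.686, 0.007]
contact_force: [-0.3, 0.1, 0.7]
grip_width: 51.5
gripper_force: 0.0
```

View pics/w4.png

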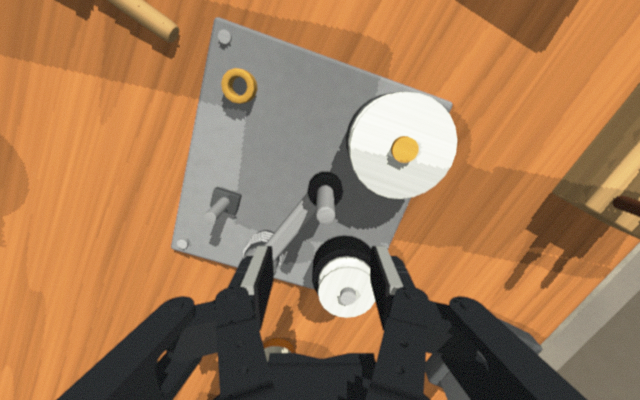

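The pin top at (326,214) sits centred between the fingers, so I'll descend and grip.

```bash
python3 -c "
from h import *
print(atz('pics/w4.png',326,214,140))"
python3 -m pendant '[[[0,0.05,0.9],[0,0,0],-0.2],[[0,0,0.9],[0,0,0],-0.2],[[0,0,0.9],[0,0,0],-0.2],[[0,0,0.8],[0,0,0],-0.2],[[0,0,0.2],[0,0,0],-0.2],[[0,0,0],[0,0,0],-0.2]]'
```

```text
[591.21426481 250.15107288 140.        ]
time_s: 17.02
ee_pos: [592.5, 249.4, 105.1]
tcp_rot: [-1.622, -2.69, 0.0]
contact_force: [0.1, -1.2, 0.5]
grip_width: 51.2
gripper_force: 0.0
```

```bash
python3 -m pendant '[[[0,0,0.25],[0,0,0],-0.2],[[0,0,0],[0,0,0],1],[[0,0,0],[0,0,0],1],[[0,0,0],[0,0,0],1],[[0,0,0],[0,0,0],1],[[0,0,0],[0,0,0],1]]'
```

```text
time_s: 17.77
ee_pos: [591.4, 249.0, 99.3]
tcp_rot: [-1.621, -2.689, 0.003]
contact_force: [-4.7, -2.7, 5.5]
grip_width: 12.3
gripper_force: 58.4
```

```bash
python3 - <<'E'
import numpy as np
a0=np.radians(78.4); t=np.radians(117.8)
ex=np.array([np.cos(t),np.sin(t)]); ey=np.array([np.cos(t-np.pi/2),np.sin(t-np.pi/2)])
P=lambda q:110*np.array([np.cos(a0+q),np.sin(a0+q)])
for k in range(12):
    d=P(.1*k+.1)-P(.1*k); print(k,(ex@d/25).round(2),(ey@d/25).round(2),(P(.1*k+.1)-P(0)+[591.2,249]).round(0))
E
```

```text
0 0.26 -0.35 [580. 251.]
1 0.23 -0.38 [569. 251.]
2 0.19 -0.4 [558. 251.]
3 0.15 -0.41 [547. 249.]
4 0.1 -0.43 [537. 246.]
5 0.06 -0.44 [526. 243.]
6 0.02 -0.44 [517. 238.]
7 -0.03 -0.44 [507. 232.]
8 -0.07 -0.43 [498. 226.]
9 -0.11 -0.42 [490. 218.]
10 -0.16 -0.41 [483. 210.]
11 -0.2 -0.39 [477. 201.]
```

```bash
python3 -m pendant '[[[0.26,-0.35,0],[0,0,0],1],[[0.23,-0.38,0],[0,0,0],1],[[0,0,0],[0,0,0],1]]'; python3 -m pendant '[[[0.19,-0.4,0],[0,0,0],1],[[0.15,-0.41,0],[0,0,0],1],[[0.1,-0.43,0],[0,0,0],1],[[0,0,0],[0,0,0],1]]'
```

```text
time_s: 18.15
ee_pos: [572.8, 250.9, 99.5]
tcp_rot: [1.618, 2.685, 0.004]
contact_force: [5.6, -3.6, -1.7]
grip_width: 12.5
gripper_force: 58.7
time_s: 18.65
ee_pos: [540.9, 246.7, 99.5]
tcp_rot: [1.618, 2.684, 0.008]
contact_force: [6.7, -2.1, -4.7]
grip_width: 12.6
gripper_force: 59.1
```

```bash
python3 -m pendant '[[[0.06,-0.44,0],[0,0,0],1],[[0.02,-0.44,0],[0,0,0],1],[[-0.03,-0.44,0],[0,0,0],1],[[0,0,0],[0,0,0],1]]'; python3 -m pendant '[[[-0.07,-0.43,0],[0,0,0],1],[[-0.11,-0.42,0],[0,0,0],1],[[0,0,0],[0,0,0],1]]'
```

```text
time_s: 19.15
ee_pos: [511.5, 233.4, 99.5]
tcp_rot: [1.619, 2.684, 0.012]
contact_force: [8.2, 1.1, -5.3]
grip_width: 12.5
gripper_force: 59.3
time_s: 19.52
ee_pos: [494.8, 220.2, 99.5]
tcp_rot: [1.62, 2.684, 0.014]
contact_force: [8.2, 3.5, -6.7]
grip_width: 12.6
gripper_force: 59.5
```

```bash
python3 -m pendant '[[[-0.08,-0.2,0],[0,0,0],1],[[-0.08,-0.2,0],[0,0,0],1],[[0,0,0],[0,0,0],1]]'; python3 -m pendant '[[[-0.1,-0.2,0],[0,0,0],1],[[0,0,0],[0,0,0],1]]'
```

```text
time_s: 19.9
ee_pos: [487.7, 212.6, 99.5]
tcp_rot: [1.621, 2.685, 0.014]
contact_force: [6.1, 4.5, -5.3]
grip_width: 12.6
gripper_force: 59.2
time_s: 20.15
ee_pos: [484.3, 208.4, 99.5]
tcp_rot: [1.621, 2.685, 0.015]
contact_force: [5.8, 6.3, -5.6]
grip_width: 12.6
gripper_force: 59.3
```

```bash
python3 -m pendant '[[[-0.08,-0.14,0],[0,0,0],1],[[0,0,0],[0,0,0],1]]'; python3 -m pendant '[[[-0.09,-0.14,0],[0,0,0],1],[[0,0,0],[0,0,0],1]]'
```

```text
time_s: 20.4
ee_pos: [483.6, 207.4, 99.6]
tcp_rot: [1.623, 2.684, 0.026]
contact_force: [10.5, 12.9, -10.4]
grip_width: 12.7
gripper_force: 59.1
time_s: 20.65
ee_pos: [483.5, 207.1, 99.8]
tcp_rot: [1.625, 2.681, 0.04]
contact_force: [15.2, 22.4, -17.8]
grip_width: 12.4
gripper_force: 58.8
```

```bash
python3 -m pendant '[[[0.04,0.07,0],[0,0,0],1],[[0,0,0],[0,0,0],1],[[0,0,0],[0,0,0],1],[[0,0,0],[0,0,0],1],[[0,0,0],[0,0,0],1]]'; python3 - <<'E'
from h import *
snap("side","pics/s5.png"); snap("scene","pics/sc5.png")
cv2.imwrite("pics/c5.png",np.hstack([cv2.resize(cv2.imread("pics/s5.png")[100:340,200:520],(400,300)),cv2.resize(cv2.imread("pics/sc5.png")[100:400,100:500],(400,300))]))
E
```

```text
time_s: 21.28
ee_pos: [483.6, 207.3, 99.7]
tcp_rot: [1.623, 2.683, 0.032]
contact_force: [11.6, 17.6, -13.4]
grip_width: 12.3
gripper_force: 59.2
```

View pics/c5.png

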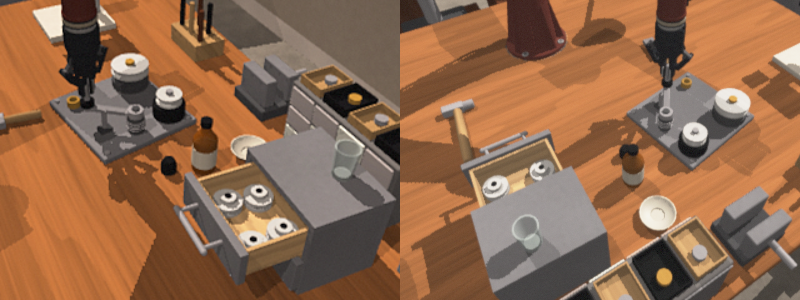

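The pin is held with the arm against its post, the drawer is open and the bystanders haven't moved.

```bash
python3 -c "
from cell import order
print(order.close_job())"
```

```text
the job is handed in; nothing more can be done
None
```

I pulled the top drawer open to its hard stop, then swung the tensioner arm against its stop post; the job is handed in with the fingers still gripping the pin there, at about 21 s of the 51 s allowed.

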